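Check the sample carton and pack the finished cartons

ROBOT

A 7-joint arm with a two-finger parallel gripper is mounted at the origin on the work surface. World frame = base frame: x ahead of the robot, y to its left, z up, the work surface at z = 0. Lengths are in mm, angles in rad, forces in N, time in s.
With the tool pointing down it reaches from about 400 to 875 mm from the base axis. Payload 4.4 kg.
Tool frame: the origin (TCP) lies between the finger pads; the fingertips stand 17 mm ahead of it and the grasp point (between the pads) lies 2 mm behind it; z points along the fingers, y is the line along which they close (so a half turn about z gives the same grasp; the last joint's range is limited). The gripper opens to 85 mm and grips with 20 to 120 N. Pads are 22 mm wide; open, the fingers measure 114 mm over their backs; the gripper's body (76 mm by 85 mm) begins 54 mm behind the grasp point. The pads swing forward as they close: fully open they stand 13 mm farther back than shut.
Start: joints at [1.215, 0.628, 0.038, 1.517, -0.027, 0.996, -0.02], TCP at [185.771, -622.902, 248.313] pointing down, gripper open.
Joint ranges: [-3.06, 3.06], [-0.37, 2.12], [-1.25, 1.32], [0.18, 2.47], [-1.1, 4.24], [0.23, 1.98], [-2.94, 2.94]. Speed limits (rad/s): [2.57, 2.57, 3.14, 3.14, 3.14, 3.14, 3.14].

INTERFACE

Orientations are given as [roll, pitch, yaw] about the fixed x, y, z axes, in that order (R = Rz(yaw) Ry(pitch) Rx(roll)).
In Python, from cell import sensors, get_image, ctrl gives the robot as it stands.
- The arm moves only by the tool send_rows, never from a script. Its argument "series" is a list of rows, each a list of 3 entries, a list of its own where there are three numbers: the finger opening in mm, from 0 to 85.4, then the shift along the world's x, y, z in units of 60 mm (1.0 is 60 mm), then the turn, a rotation vector about the world's x, y, z in units of 5 degrees (1.0 is 5 degrees). A call has 1 to 8 rows; each row shifts and turns the commanded pose from where the row before left it; what a row does not reach is not made up. A row lasts 1/8 s, in which the tool goes at most 62.5 mm and 10.7 degrees, less where a joint would pass 70% of its speed; a pose out of reach is approached as far as the arm can. A call is refused whole if a number of a shift passes 1 or a number of a turn 1, either way. A call with a gripper value outside its range is refused whole. The fingers move at their own pace and stop on an object; the grip force is fixed at half the most. Time passes only in rows, so rows that do not move let the fingers close. It gives the time, the measured TCP pose, the force, the opening and the grip force at its end, in the units of the state.
- sensors.read_state(): the state, without advancing time (a new reading comes with each control period).
- get_image(name): name is "scene" or "side" or "wrist"; returns a dict with "img" (420x560x3 uint8, red, green, blue), "depth" (420x560 float32, mm along the optical axis (not along the pixel's ray), 0 where there is no reading), "vfov" (degrees; the focal length in pixels is half the picture's height over the tangent of half this angle, whatever the lens; pixels are square), "cx", "cy" (the principal point, pixels), "world_to_cam" (4x4, takes a point from world to camera coordinates). Camera axes: x right, y down, z forward; pixel columns grow to the right and rows downward; lengths in mm; the calibration is good to about 2 mm. The wrist camera is an equidistant fisheye: a pixel r from the principal point sees the ray r / f radians off the axis. A picture is of the moment at which its call begins.
- ctrl.finish_job(): hands the job in; it is judged then, once.
The state is a dict: "clock": time; "qpos": joint angles; "qd": joint speeds; "tau": joint torques, N m; "eef_pos": TCP position; "tool_rot": TCP orientation; "force": force on the tool from outside, world axes, zero at the start; "torque": the same for the moment, N m; "width": finger opening in mm; "gripper_force": force on a finger pad.
Only numpy, scipy, OpenCV 4.12 (cv2) and the standard library are available. Lean on these libraries where they do the work, as an engineer would, in place of code of your own. Each camera call takes 0.05 s, during which the arm holds its last target. There are 200 camera calls.

TASK

Press the height gauge's knob down until its foot rests on the sample carton, keep it there for about a second to read, and let the foot spring back up. Then pack the sample and all the finished, closed cartons from the catch tray into the grey tote, lying flat in one layer on its floor with the code panel up; set them down, do not drop or throw them. Leave the two cartons with open flaps and the stray cap in the tray, and do not disturb the other things on the table.

Things in the scene. Friction and masses are not known exactly. Their poses are not given: they have to be found in the camera images.
- tray: Catch tray, aluminium, open top, fixed: outside 208 mm (its x) by 288 mm (y), walls 4 mm thick and 35 mm high, floor 4 mm thick. Origin: centre of the underside. A low belt conveyor is fixed to its +x side (local x 107 to 340 mm, local y -74 to +122 mm at most, up to 102 mm high). The tray may be on the robot's left or right
- tote: Tote, grey plastic, empty shallow open box with a rim lip, no conveyor, fixed: 208 mm (its x) by 288 mm (y) outside (224 by 304 mm over the lip), walls 4 mm thick and 45 mm high, floor 4 mm thick. Origin: centre of the underside
- gauge: Height gauge, fixed, between tray and tote: steel base plate 200 mm (its x) by 80 mm (y), 12 mm thick; origin: centre of its underside. Column (radius 13 mm, 137 mm high) at local x +78 mm; a bracket 26 mm wide, 100 to 118 mm up (36 mm wide and 91 to 127 mm up at the column), reaches from the column to local x +5 mm and carries the sprung foot at local x +20 mm
- foot (a joint): Sprung vertical slide of the gauge's foot: 0 = up (where its spring returns it), grows downward to 0.045 m; reads 0.030 when the foot rests on a 26 mm carton lying on the base plate. 2 to 5 N push it down
- foot_tip (a point): Centre of the foot's lower face (a disc of radius 8 mm), 68 mm above the table when up
- foot_knob (a point): Top centre of the black push knob (radius 16 mm) on the foot's rod, straight above the foot; 178 mm above the table when up. Push it down here
- carton_a: Finished closed white carton in the tray, 130 mm long (its x), 34 mm wide (y), 26 mm high (z), about 80 g. Origin: centre of the underside; z up through the face with the grey code panel
- carton_c: Finished closed white carton in the tray, lying across the tops of two of the others: 130 mm long (its x), 34 mm wide (y), 26 mm high (z), about 80 g. Origin: centre of the underside; z up through the face with the grey code panel
- carton_s: Finished closed white carton, the sample: lies on the gauge's base plate, its +x end under the foot and its -x end free towards the robot; 130 mm long (its x), 34 mm wide (y), 26 mm high (z), about 80 g. Origin: centre of the underside; z up through the face with the grey code panel
- carton_open1: Unfinished white carton in the tray: same body (130 x 34 x 26 mm, origin centre of the underside, 70 g), but its +x end is open, with a flap slanting up and two side flaps that reach to 87 mm from the origin, up to 40 mm high and 48 mm wide
- carton_open2: A second unfinished carton in the tray, the same as carton_open1
- cap: Stray black cap standing in the tray: radius 14 mm, 16 mm high; origin: centre of the underside
- bottle: Bystander: white bottle, radius 26 mm, 125 mm high, standing; origin: centre of the underside
- jar: Bystander: white jar with metal lid, radius 26 mm, 50 mm high; origin: centre of the underside
- beaker: Bystander: clear plastic beaker, radius 36 mm, 90 mm high; origin: centre of the underside
- tape: Bystander: lying roll of tape, radius 40 mm, 25 mm high; origin: centre of the underside
- nut: Bystander: steel flanged nut, radius 20 mm, 45 mm high; origin: centre of the underside
Things that resemble listed ones, but are neither listed nor needed, are in the scene too. What is shaped like the carton_open2 but orange is not meant. Leave any turquoise look-alike of the carton_a alone.

How it is judged:
By the outcome, as a careful person would: the job done as asked, in the order asked, and still so for the second after the job is handed in, with the robot touching nothing.
It also fails if it takes over 72 s, if anything falls off the work surface, if the arm or the gripper's body presses on something with over 40 N, if the wrist force passes 120 N, or if a joint passes its speed limit or range.

## Working session

There is one attempt and no reset: what is moved stays moved. The work goes in short steps, Python scripts to look and compute and a tool call to move; the robot and the scene stay as the last step left them, time stands still between calls to the robot, and variables do not carry over. Pictures are saved under pics/ and viewed, at most 10 in all, crops included, and the job is handed in when it is done.

Besides the shell and the picture viewer there is one more tool, called after "Emit:" by a JSON object that holds its "api" and its "payload", one argument or row to a line. send_rows: Moves the arm, as the interface text tells. Its arguments: {"type":"object","properties":{"series":{"type":"array"}},"required":["series"]}

```bash
mkdir -p pics; ls; cat > h.py <<'E'
import numpy as np, cv2
from cell import sensors, get_image, ctrl
def grab(n):
    d=get_image(n); np.savez('pics/'+n+'.npz',**d); return d
def load(n): return dict(np.load('pics/'+n+'.npz'))
def pts(d):
    h,w=d['depth'].shape; f=h/2/np.tan(np.radians(d['vfov'])/2)
    u,v=np.meshgrid(np.arange(w),np.arange(h)); z=d['depth']
    P=np.stack([(u-d['cx'])/f*z,(v-d['cy'])/f*z,z,np.ones_like(z)],-1)
    return (P@np.linalg.inv(d['world_to_cam']).T)[...,:3]
def ray(d,u,v,z):
    h=d['img'].shape[0]; f=h/2/np.tan(np.radians(d['vfov'])/2); T=np.linalg.inv(d['world_to_cam'])
    r=T[:3,:3]@np.array([(u-d['cx'])/f,(v-d['cy'])/f,1]); o=T[:3,3]; return o+r*(z-o[2])/r[2]
def save(name,im,s=1):
    cv2.imwrite('pics/'+name,cv2.resize(im[...,::-1],None,fx=s,fy=s,interpolation=cv2.INTER_CUBIC))
E
python3 - <<'E'
from h import *
s=sensors.read_state(); print(s)
for n in('scene','side'):
    d=grab(n); save(n+'0.png',d['img'],1.42); T=np.linalg.inv(d['world_to_cam']); print(n,d['vfov'],T[:3,3],T[:3,2])
E
```

```text
pics
{'clock': 0.0, 'qpos': array([ 1.21520943,  0.62933974,  0.03842338,  1.51839268, -0.02699636,
        0.99629352, -0.01999574]), 'qd': array([-1.76862913e-03,  1.63702487e-03,  6.77435989e-05,  3.20085213e-04,
       -1.32060461e-05,  2.31917209e-04,  8.18561446e-04]), 'tau': array([-9.27750516e-04, -5.63396502e+01,  1.22558154e+00, -1.93444562e+01,
        1.09357433e-02,  1.06863311e-02, -5.06183937e-06]), 'eef_pos': array([ 185.60034868, -622.30788552,  247.3849701 ]), 'tool_rot': array([-3.13967689e+00,  1.76288529e-05,  2.89807628e-01]), 'force': array([ 0.24034347,  0.16468159, -0.09967647]), 'torque': array([-0.03007227,  0.00070657,  0.02427381]), 'gripper_force': 0.0, 'width': 85.62193366250703}
scene 55.83511565781975 [1332.38771018 -224.16990447  986.03967746] [-0.69230565  0.17988302 -0.698824  ]
side 51.31968783986085 [-384.04506159 1070.40988279  918.04336878] [ 0.53984715 -0.68392926 -0.49071969]
```

View pics/scene0.png

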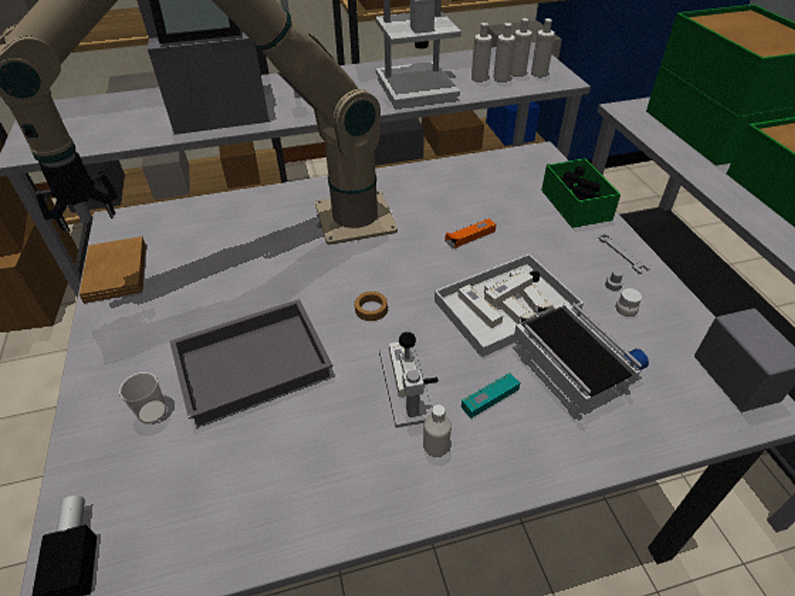

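View pics/side0.png

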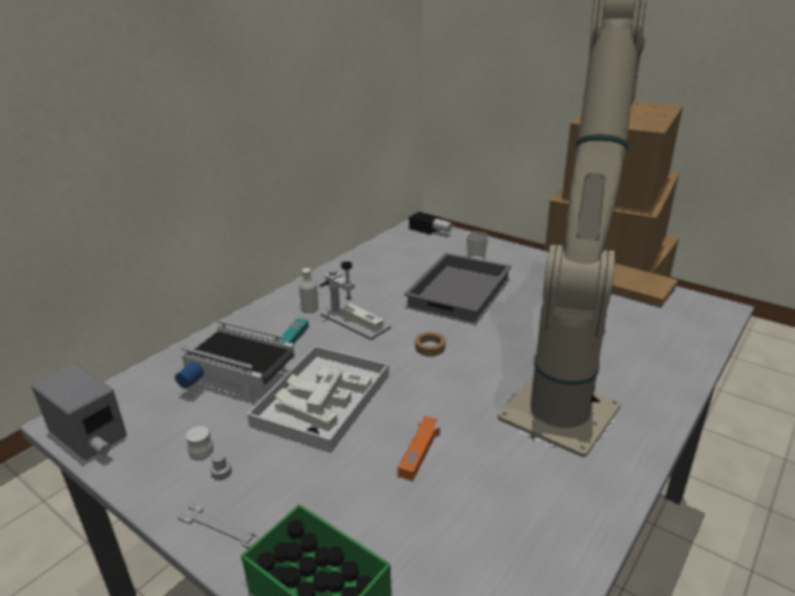

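Scene view: tote around (250,360), gauge (405,385) with knob (407,340), tray (510,300) holding white cartons and a cap (535,276). The orange and turquoise look-alikes are outside the tray at (470,232) and (490,395). Next: one enlarged crop of the tray and gauge, plus height maps.

```bash
python3 - <<'E'
from h import *
d=load('scene'); s=load('side')
a=d['img'][175:252,300:415]; b=s['img'][240:318,170:280]
a=cv2.resize(a,(800,536),interpolation=cv2.INTER_CUBIC)
# ortho map from depth, 1.25mm/px, tray+gauge, scene colour
P=pts(d); print(P[np.where(P[...,2]>-900)].shape)
m=(P[...,2]>60)&(P[...,2]<200)
def ex(P,x0,x1,y0,y1,r=slice(None)): pass
cv2.imwrite('pics/traycrop.png',a[...,::-1])
b=cv2.resize(b,(800,567),interpolation=cv2.INTER_CUBIC); cv2.imwrite('pics/sidecrop.png',b[...,::-1])
# table plane check
for (u,v) in[(200,200),(280,300),(100,300)]: print(P[v,u])
# tote: dark grey
hsv=cv2.cvtColor(d['img'],cv2.COLOR_RGB2HSV)
mk=((P[...,2]>38)&(P[...,2]<52)&(P[...,0]>350)&(P[...,0]<1000)).astype(np.uint8)
n,l,st,c=cv2.connectedComponentsWithStats(mk)
for i in range(1,n):
    if st[i,4]>60:
        q=P[l==i]; r=cv2.minAreaRect(q[:,:2].astype(np.float32)); print(st[i],q.mean(0).round(),r)
mk=((P[...,2]>9)&(P[...,2]<15)&(P[...,0]>350)&(P[...,0]<1000)).astype(np.uint8)
n,l,st,c=cv2.connectedComponentsWithStats(mk); print('12mm')
for i in range(1,n):
    if st[i,4]>60:
        q=P[l==i]; r=cv2.minAreaRect(q[:,:2].astype(np.float32)); print(st[i],q.mean(0).round(),r)
# knob
mk=(P[...,2]>140)&(P[...,2]<200)&(P[...,0]>450)&(P[...,0]<900)&(np.abs(P[...,1])<300)
q=P[mk]; print('knob',q.min(0),q.max(0),q.mean(0))
E
```

```text
(235200, 3)
[ 234.78047467 -237.8889478     2.19601442]
[718.58410028 -67.77015918  -1.24098676]
[ 575.56936738 -571.6476402    -3.67995829]
[341 196  34  18  94] [458. 277.  45.] ((441.7401123046875, 285.671630859375), (36.7058219909668, 128.63650512695312), 20.488523483276367)
[437 203  15  12 135] [554. 551.  47.] ((550.3547973632812, 554.2717895507812), (44.6730842590332, 51.561397552490234), 26.359954833984375)
[ 119  212  115   83 1214] [ 493. -347.   43.] ((478.1773986816406, -338.70111083984375), (231.1476287841797, 304.79498291015625), 10.065260887145996)
[362 235  51  54 141] [709. 263.  46.] ((700.122802734375, 261.1830139160156), (222.5105438232422, 9.327259063720703), 14.577919006347656)
[493 240  65  43 243] [826. 633.  45.] ((820.7511596679688, 632.39697265625), (182.4947052001953, 82.43728637695312), 31.035076141357422)
[ 92 278  23  14  70] [ 571. -542.   45.] ((565.512939453125, -544.19482421875), (27.567615509033203, 62.52238082885742), 23.888460159301758)
[  23  349   40   71 1707] [ 830. -668.   48.] ((810.3092651367188, -669.3198852539062), (71.72822570800781, 162.54383850097656), 89.61520385742188)
12mm
[267 246  37  53 472] [655. -41.  11.] ((623.783935546875, -26.299346923828125), (79.7662124633789, 200.36204528808594), 85.61578369140625)
knob [629.51798859 -43.29304256 141.16375946] [661.15506326 -12.36458723 179.73307917] [647.37828503 -28.73929413 172.18864793]
```

View pics/traycrop.png

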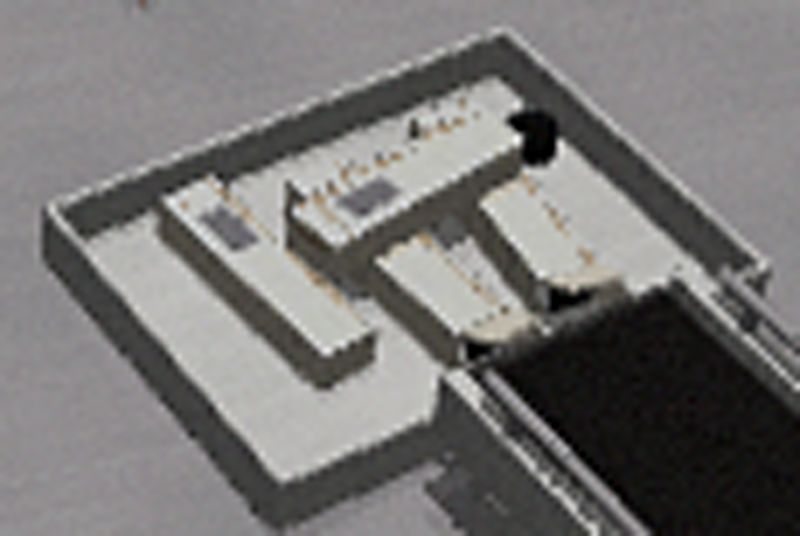

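View pics/sidecrop.png

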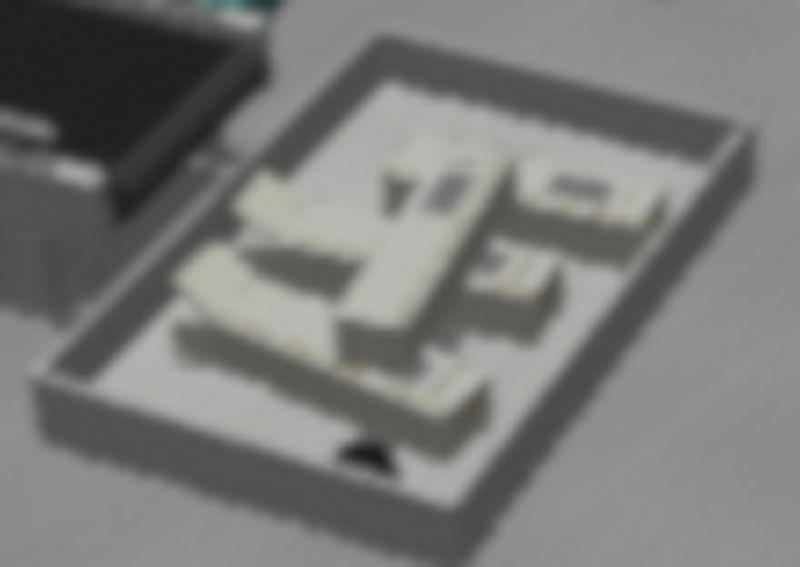

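Crops: carton_a is the closed one at scene crop (270,270), code panel up. carton_c is at (410,160), lying across open cartons at (450,300) and (550,230), and the cap is at (535,135). The turquoise and orange copies are outside the tray and excluded. Measuring top faces now.

```bash
python3 - <<'E'
from h import *
for n in('scene','side'):
    d=load(n); P=pts(d); hsv=cv2.cvtColor(d['img'],cv2.COLOR_RGB2HSV); 
    X,Y,Z=P[...,0],P[...,1],P[...,2]
    print(n, 'table z',np.median(Z[(X>300)&(X<700)&(abs(Y+100)<50)]))
    for nm,z in(('c',56),('a/open',30),('rim35',35),('smp',38)):
        if nm=='rim35': mk=(abs(Z-z)<3)&(X>350)&(X<700)&(Y>50)&(Y<420)
        elif nm=='smp': mk=(abs(Z-z)<4)&(X>450)&(X<700)&(abs(Y+28)<35)
        else: mk=(abs(Z-z)<4.5)&(X>330)&(X<650)&(Y>60)&(Y<420)&(hsv[...,2]>110)
        k,l,st,c=cv2.connectedComponentsWithStats(mk.astype(np.uint8))
        for i in range(1,k):
            if st[i,4]>40:
                m=l==i; q=P[m]
                v,u=np.nonzero(m); w=np.array([ray(d,a,b,z) for a,b in zip(u,v)])
                r=cv2.minAreaRect(w[:,:2].astype(np.float32))
                print(nm,st[i],q[:,2].mean().round(1),np.round(r[0],1),np.round(r[1],1),round(r[2],1))
    mk=(Z>2)&(Z<60)&(hsv[...,2]<45)&(X>350)&(X<600)&(Y>200)&(Y<420); q=P[mk]; print('dark',len(q),q.mean(0) if len(q) else 0)
E
```

```text
scene table z -0.9889051786544769
c [342 190  33  21 233] 54.8 [442.3 286.7] [ 34.1 128.6] 20.6
a/open [369 199  19  17 133] 28.8 [471.4 345.8] [77.2 34.8] 7.0
a/open [323 200  31  26 238] 29.0 [456.5 208.4] [128.5  33.8] 17.4
a/open [354 208  20  15 132] 29.0 [496.8 285.8] [71.1 33.7] 17.0
smp [274 241  11  34 181] 36.8 [596.6 -29.1] [ 30.2 130.6] 84.0
dark 56 [436.51450211 364.33685596  14.45679933]
side table z -1.5511717657738018
c [215 260  25  26 267] 54.6 [436.6 294. ] [ 34.9 132.1] 20.6
a/open [240 262  21  10 117] 28.8 [424.9 205.9] [76.2 34.3] 16.8
a/open [203 266  21  11 114] 29.2 [504.7 297. ] [65.8 39.6] 13.3
a/open [234 273  13   9  69] 28.6 [411.2 267.5] [34.9 34.8] 16.1
a/open [196 276  41  22 254] 28.9 [444.9 349.1] [151.1  37.3] 4.1
smp [240 214  30  15 141] 36.8 [590.4 -18.5] [ 38.  128.9] 84.6
dark 21 [512.8592851  342.79400435  45.86376631]
```

Emit:
{"api": "send_rows", "payload": {
  "series": [
    [0, [0.6, 0.78, 0], [0, 0, -0.7]],
    [0, [0.6, 0.78, 0], [0, 0, -0.7]],
    [0, [0.6, 0.78, 0], [0, 0, -0.7]],
    [0, [0.6, 0.78, 0], [0, 0, -0.7]],
    [0, [0.6, 0.78, 0], [0, 0, -0.7]],
    [0, [0.6, 0.78, 0], [0, 0, -0.7]],
    [0, [0.6, 0.78, 0], [0, 0, 0]],
    [0, [0.6, 0.78, 0], [0, 0, 0]]
  ]
}}

```text
clock: 1.1
eef_pos: [474.6, -246.8, 248.2]
tool_rot: [3.142, 0.0, -0.077]
force: [1.9, 0.2, 0.1]
width: 0.1
gripper_force: 0.0
```

Emit:
{"api": "send_rows", "payload": {
  "series": [
    [0, [0.5, 0.7, 0], [0, 0, 0]],
    [0, [0.5, 0.7, 0], [0, 0, 0]],
    [0, [0.4, 0.7, 0], [0, 0, 0]],
    [0, [0.2, 0.5, 0], [0, 0, 0]],
    [0, [0, 0, 0], [0, 0, 0]]
  ]
}}

```text
clock: 1.72
eef_pos: [570.5, -88.7, 247.7]
tool_rot: [-3.14, 0.001, -0.071]
force: [0.0, -0.5, 0.8]
width: 0.3
gripper_force: 0.0
```

```bash
python3 - <<'E'
from h import *
s=sensors.read_state(); print(s['clock'],s['qpos'],s['eef_pos'],s['tool_rot'],s['force'])
d=grab('wrist'); save('wrist1.png',d['img'],1.42); T=np.linalg.inv(d['world_to_cam']); print(d['vfov'],d['cx'],d['cy'],T)
E
```

```text
1.725 [ 0.03504367  0.52579546  0.10968489  1.72813617 -0.07295436  0.89234139
 -1.46573931] [570.50011059 -88.68229748 247.69871553] [-3.13974065e+00  6.56306445e-04 -7.08285700e-02] [ 0.03746774 -0.46677797  0.77840085]
65.70646984690485 277.10866775595395 213.38331608343756 [[-7.15240465e-02 -9.54489833e-01 -2.89540100e-01  6.45237517e+02]
 [-9.97437316e-01  6.79307639e-02  2.24546773e-02 -9.52602121e+01]
 [-1.76408099e-03  2.90404150e-01 -9.56902460e-01  3.73074409e+02]
 [ 0.00000000e+00  0.00000000e+00  0.00000000e+00  1.00000000e+00]]
```

View pics/wrist1.png

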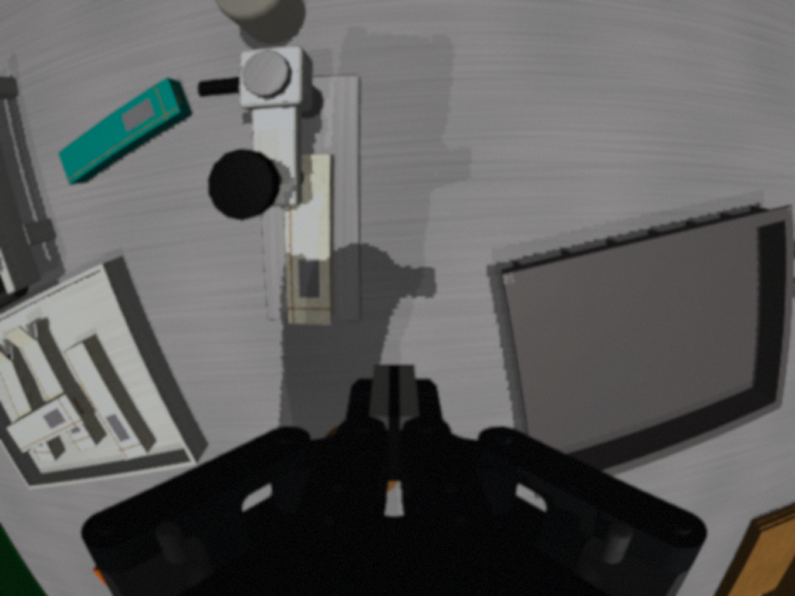

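The wrist picture shows the knob at (244,184), the sample at (310,265), the tote at right with rim corner (490,268), and the tray at left. Measuring precisely with the fisheye model.

```bash
cat >> h.py <<'E'
def wray(d,u,v,z):
    """equidistant fisheye pixels -> world points on plane(s) z"""
    h=d['img'].shape[0]; f=h/2/np.tan(np.radians(d['vfov'])/2); T=np.linalg.inv(d['world_to_cam'])
    a=(np.asarray(u,float)-d['cx']); b=(np.asarray(v,float)-d['cy']); r=np.hypot(a,b)+1e-9; th=r/f
    c=np.stack([a/r*np.sin(th),b/r*np.sin(th),np.cos(th)],-1)@T[:3,:3].T; o=T[:3,3]
    return o+c*((z-o[2])/c[...,2])[...,None]
def wpts(d):
    h,w=d['depth'].shape; v,u=np.mgrid[:h,:w]; f=h/2/np.tan(np.radians(d['vfov'])/2); T=np.linalg.inv(d['world_to_cam'])
    a=u-d['cx']; b=v-d['cy']; r=np.hypot(a,b)+1e-9; th=r/f; k=np.where(th<1.5,np.tan(np.minimum(th,1.5)),0)*d['depth']
    return np.stack([a/r*k,b/r*k,d['depth']],-1)@T[:3,:3].T+T[:3,3]
def rects(d,mk,z,amin=100):
    k,l,st,c=cv2.connectedComponentsWithStats(mk.astype(np.uint8)); o=[]
    for i in range(1,k):
        if st[i,4]<amin: continue
        v,u=np.nonzero(l==i); w=wray(d,u,v,z)
        r=cv2.minAreaRect(w[:,:2].astype(np.float32)); o.append(r); print(st[i],np.round(r[0],1),np.round(r[1],1),round(r[2],1))
    return o
E
python3 - <<'E'
from h import *
d=load('wrist'); P=wpts(d); Z=P[...,2]; X,Y=P[...,0],P[...,1]; near=(X>350)&(X<800)
ok=d['depth']>100
print('table',np.median(Z[(abs(Z)<10)&ok]))
print('knob');rects(d,(Z>165)&(Z<185)&ok&near&(abs(Y+28)<60)&(abs(X-645)<60),178)
print('smp');rects(d,(abs(Z-38)<4)&ok&near&(abs(Y+28)<40),38)
print('base');rects(d,((abs(Z-12)<4)|(abs(Z-38)<4)|(Z>95))&ok&near&(abs(Y+28)<90)&(X>510),12)
print('tote');rects(d,(abs(Z-45)<5)&ok&near&(Y<-100),45)
print('c');rects(d,(abs(Z-56)<4)&ok&(X<700)&(Y>100),56)
print('30');rects(d,(abs(Z-30)<3)&ok&(X<600)&(Y>100)&(d['img'].max(-1)>120),30)
E
```

```text
table 0.04625323482554222
knob
[ 146  105   51   51 1997] [644.3 -29. ] [33.1 31.3] 83.0
smp
[173   0  38  26 112] [765.1 -16.7] [14.9 44.6] 24.5
[ 200  108   33  121 3339] [596.1 -26.6] [ 34.2 130.3] 84.3
base
[173   0  38  26 112] [774.4 -10.6] [16.1 48.1] 24.5
[  139    32   115   197 14908] [638.4  -0.9] [133.3 228.7] 85.8
[ 164  257  198  117 8564] [380.  -57.1] [291.8 204.3] 86.4
tote
[ 353  144  206  192 5458] [ 479.4 -338. ] [226.1 305.5] 10.0
c
[  0 122  25  79 310] [643.2 246.4] [106.5  10.2] 13.1
[   5  277   55   42 1121] [443.6 285.7] [ 34.7 133.5] 20.6
30
[ 13 237  31  45 598] [496.7 286.1] [68.4 34.4] 17.0
[  44  242   60   82 1288] [457.3 209. ] [129.6  34.6] 17.7
[  0 252  22  43 451] [472.2 346.1] [73.9 34.4] 5.5
[ 46 298  22  20 216] [414.4 260.4] [28.1 35. ] 17.9
[ 23 311  16  14 143] [389.7 338.3] [25.5 35. ] 6.3
```

Emit:
{"api": "send_rows", "payload": {
  "series": [
    [0, [0.62, 0.5, 0], [0, 0, 0]],
    [0, [0.61, 0.5, 0], [0, 0, 0]],
    [0, [0, 0, -0.4], [0, 0, 0]],
    [0, [0, 0, -0.35], [0, 0, 0]],
    [0, [0, 0, 0], [0, 0, 0]]
  ]
}}

```text
clock: 2.4
eef_pos: [641.8, -34.5, 201.5]
tool_rot: [3.14, 0.004, -0.079]
force: [-0.1, 0.4, 0.3]
width: -0.0
gripper_force: 0.0
```

Emit:
{"api": "send_rows", "payload": {
  "series": [
    [0, [0.04, 0.1, -0.05], [0, 0, 0]],
    [0, [0, 0, -0.15], [0, 0, 0]],
    [0, [0, 0, -0.15], [0, 0, 0]],
    [0, [0, 0, -0.1], [0, 0, 0]],
    [0, [0, 0, -0.08], [0, 0, 0]],
    [0, [0, 0, 0], [0, 0, 0]]
  ]
}}

```text
clock: 3.15
eef_pos: [646.2, -26.4, 171.4]
tool_rot: [-3.141, -0.0, -0.077]
force: [1.6, 1.5, 3.5]
width: -0.1
gripper_force: 1.6
```

Emit:
{"api": "send_rows", "payload": {
  "series": [
    [0, [0, 0, -0.05], [0, 0, 0]],
    [0, [0, 0, -0.03], [0, 0, 0]],
    [0, [0, 0, 0], [0, 0, 0]]
  ]
}}

```text
clock: 3.52
eef_pos: [646.2, -26.4, 166.8]
tool_rot: [-3.141, -0.0, -0.077]
force: [2.1, 1.8, 2.8]
width: 0.2
gripper_force: 1.7
```

Emit:
{"api": "send_rows", "payload": {
  "series": [
    [0, [0, 0, -0.03], [0, 0, 0]],
    [0, [0, 0, 0], [0, 0, 0]]
  ]
}}

```text
clock: 3.78
eef_pos: [646.2, -26.4, 165.1]
tool_rot: [-3.141, -0.001, -0.077]
force: [2.4, 1.7, 5.3]
width: 0.1
gripper_force: 2.3
```

Emit:
{"api": "send_rows", "payload": {
  "series": [
    [0, [0, 0, -0.02], [0, 0, 0]],
    [0, [0, 0, 0], [0, 0, 0]]
  ]
}}

```text
clock: 4.03
eef_pos: [646.2, -26.4, 165.1]
tool_rot: [-3.141, -0.001, -0.077]
force: [0.1, 0.9, 12.0]
width: 0.3
gripper_force: 5.7
```

The foot has bottomed on the carton: force rose to 12 N with no further travel. Holding for over a second, then releasing.

Emit:
{"api": "send_rows", "payload": {
  "series": [
    [0, [0, 0, 0], [0, 0, 0]],
    [0, [0, 0, 0], [0, 0, 0]],
    [0, [0, 0, 0], [0, 0, 0]],
    [0, [0, 0, 0], [0, 0, 0]],
    [0, [0, 0, 0], [0, 0, 0]],
    [0, [0, 0, 0], [0, 0, 0]],
    [0, [0, 0, 0], [0, 0, 0]],
    [0, [0, 0, 0], [0, 0, 0]]
  ]
}}

```text
clock: 5.03
eef_pos: [646.2, -26.4, 165.1]
tool_rot: [-3.141, -0.001, -0.077]
force: [-0.3, 1.3, 11.9]
width: 0.1
gripper_force: 5.7
```

Emit:
{"api": "send_rows", "payload": {
  "series": [
    [0, [0, 0, 0], [0, 0, 0]],
    [0, [0, 0, 0.15], [0, 0, 0]],
    [0, [0, 0, 0.25], [0, 0, 0]],
    [0, [0, 0, 0.4], [0, 0, 0]],
    [0, [0, 0, 0.4], [0, 0, 0]],
    [0, [-0.8, 0, 0], [0, 0, 0]],
    [60, [-0.8, 0, 0], [0, 0, 0]],
    [60, [0, 0, 0], [0, 0, 0]]
  ]
}}

```text
clock: 6.02
eef_pos: [544.5, -27.3, 235.4]
tool_rot: [3.141, 0.007, -0.078]
force: [0.3, -0.6, 0.4]
width: 35.6
gripper_force: 0.0
```

```bash
python3 - <<'E'
from h import *
s=sensors.read_state(); print(s['clock'],s['eef_pos'],s['tool_rot'],s['force'],s['width'])
d=grab('wrist'); P=wpts(d); X,Y,Z=[P[...,i] for i in range(3)]; ok=d['depth']>100
print('knob');rects(d,(Z>140)&(Z<185)&ok&(abs(Y+28)<40)&(abs(X-645)<40),178)
m=(Z>140)&(Z<185)&ok&(abs(Y+28)<30)&(abs(X-645)<30);print(np.percentile(Z[m],95))
print('smp');rects(d,(abs(Z-38)<4)&ok&(X>500)&(X<720)&(abs(Y+28)<50),38)
E
```

```text
6.025 [544.4872488  -27.25438004 235.4171404 ] [ 3.14066103  0.00719025 -0.07785118] [ 0.3025962  -0.59485161  0.37771556] 35.579743008075916
knob
[ 234   47   56   56 2445] [643.9 -27.5] [30.3 31.5] 85.4
178.94127940480618
smp
[ 254   81   36  123 3510] [593.2 -26.3] [ 34.1 123.6] 84.8
```

Emit:
{"api": "send_rows", "payload": {
  "series": [
    [60, [0.27, 0.06, -0.6], [0, 0, -0.2]],
    [60, [0, 0, -0.9], [0, 0, 0]],
    [60, [0, 0, -0.9], [0, 0, 0]],
    [60, [0, 0, -0.5], [0, 0, 0]],
    [60, [0, 0, -0.2], [0, 0, 0]],
    [60, [0, 0, 0], [0, 0, 0]]
  ]
}}

```text
clock: 6.82
eef_pos: [566.6, -23.1, 49.4]
tool_rot: [3.141, 0.0, -0.094]
force: [-0.1, -0.6, 0.6]
width: 60.1
gripper_force: 0.0
```

Emit:
{"api": "send_rows", "payload": {
  "series": [
    [60, [-0.07, 0, -0.2], [0, 0, 0]],
    [60, [0, 0, -0.1], [0, 0, 0]],
    [60, [0, 0, 0], [0, 0, 0]],
    [30, [0, 0, 0], [0, 0, 0]],
    [30, [0, 0, 0], [0, 0, 0]],
    [30, [0, 0, 0], [0, 0, 0]],
    [30, [0, 0, 0], [0, 0, 0]]
  ]
}}

```text
clock: 7.7
eef_pos: [562.5, -22.9, 32.4]
tool_rot: [-3.141, -0.001, -0.094]
force: [-0.5, -0.1, 5.0]
width: 32.3
gripper_force: 61.3
```

Emit:
{"api": "send_rows", "payload": {
  "series": [
    [30, [0, 0, 0.1], [0, 0, 0]],
    [30, [0, 0, 0.06], [0, 0, 0]],
    [30, [-0.3, 0.03, 0], [0, 0, 0]],
    [30, [-0.5, 0.05, 0], [0, 0, 0]],
    [30, [-0.5, 0.05, 0.3], [0, 0, 0]],
    [30, [-0.2, 0, 0.9], [0, 0, 0]],
    [30, [0, -0.3, 0.6], [0, 0, 0]],
    [30, [0, 0, 0], [0, 0, 0]]
  ]
}}

```text
clock: 8.7
eef_pos: [473.7, -34.5, 151.9]
tool_rot: [3.141, -0.006, -0.096]
force: [1.1, 0.3, -0.7]
width: 32.9
gripper_force: 60.5
```

Emit:
{"api": "send_rows", "payload": {
  "series": [
    [30, [0, -0.5, 0], [0, 0, 0.5]],
    [30, [0, -0.95, 0], [0, 0, 0.6]],
    [30, [0, -0.95, 0], [0, 0, 0.6]],
    [30, [0, -0.95, 0], [0, 0, 0.6]],
    [30, [0, -0.95, 0], [0, 0, 0.6]],
    [30, [-0.1, -0.95, 0], [0, 0, 0.3]],
    [30, [-0.1, -0.9, 0], [0, 0, 0]],
    [30, [0, -0.35, 0], [0, 0, 0]]
  ]
}}

```text
clock: 9.7
eef_pos: [457.6, -426.9, 147.6]
tool_rot: [3.142, 0.002, 0.18]
force: [-0.3, 0.5, -1.2]
width: 32.6
gripper_force: 60.5
```

```bash
python3 - <<'E'
from h import *
s=sensors.read_state(); print(s['clock'],s['eef_pos'],s['tool_rot'],s['force'],s['width'])
d=grab('wrist'); save('wrist2.png',d['img'],1.42); P=wpts(d); X,Y,Z=[P[...,i] for i in range(3)]; ok=d['depth']>60
x0,y0,z0=s['eef_pos']
m=ok&(abs(X-x0-60)<55)&(abs(Y-y0)<50)&(Z>100)&(Z<170)&(d['img'].min(-1)>110); q=P[m]; print(len(q),q.mean(0))
A=np.c_[q[:,:2]-[x0,y0],np.ones(len(q))]; print('top plane',np.linalg.lstsq(A,q[:,2],rcond=None)[0])
rects(d,m,z0-20+26)
print('tote');rects(d,(abs(Z-45)<5)&ok&(Y<-100)&(X<700),45)
E
```

```text
9.7 [ 457.61070994 -426.88877299  147.55213611] [3.14155684e+00 2.16043981e-03 1.79952766e-01] [-0.31695754  0.53781339 -1.22661176] 32.598411758863364
15734 [ 522.01624625 -416.90691532  152.74610904]
top plane [-3.36206456e-03  4.57066344e-04  1.52958082e+02]
[ 230   55   14  174 1699] [ 519.5 -401.5] [65.8  3.9] 10.4
[  243    54    80   198 14035] [ 517.8 -419.3] [75.8 28.9] 10.3
tote
[   11    16   364   289 14855] [ 479.  -338.9] [224.3 304.3] 10.1
[417  99  26  74 296] [ 544.  -527.6] [56.5 19.4] 8.8
[455 102  35  75 627] [ 550.1 -570.6] [59.6 30.2] 7.1
```

View pics/wrist2.png

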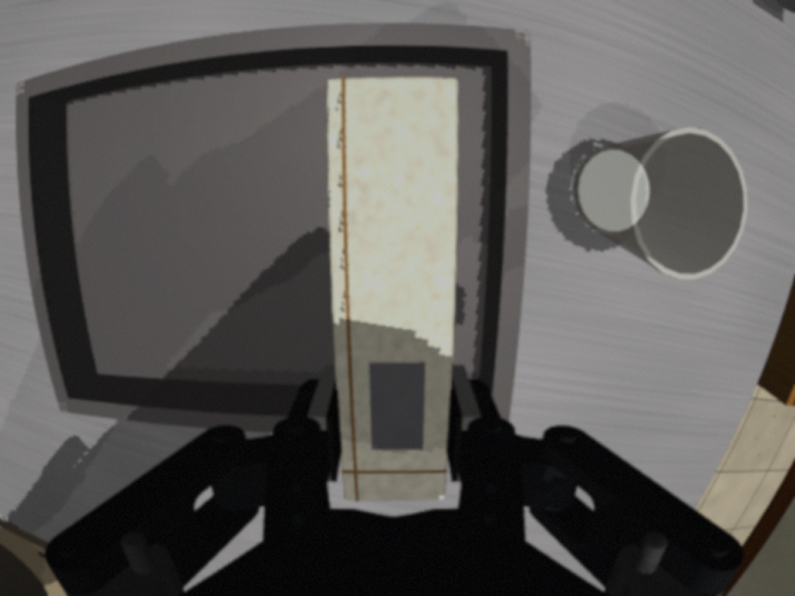

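The sample hangs level, centred over the tote's right slot, clear of the right wall (490) and the beaker. Lowering.

Emit:
{"api": "send_rows", "payload": {
  "series": [
    [30, [0.03, 0.06, -0.6], [0, 0, 0]],
    [30, [0, 0, -0.7], [0, 0, 0]],
    [30, [0, 0, -0.4], [0, 0, 0]],
    [30, [0, 0, -0.2], [0, 0, 0]],
    [30, [0, 0, -0.05], [0, 0, 0]],
    [30, [0, 0, 0], [0, 0, 0]]
  ]
}}

```text
clock: 10.5
eef_pos: [462.3, -419.5, 32.9]
tool_rot: [3.141, -0.001, 0.185]
force: [0.1, -0.7, -1.0]
width: 33.0
gripper_force: 60.5
```

Emit:
{"api": "send_rows", "payload": {
  "series": [
    [30, [0.01, -0.06, -0.08], [0, 0, 0]],
    [30, [0, 0, -0.04], [0, 0, 0]],
    [30, [0, 0, -0.02], [0, 0, 0]],
    [30, [0, 0, 0], [0, 0, 0]]
  ]
}}

```text
clock: 11.0
eef_pos: [462.3, -423.4, 24.4]
tool_rot: [3.141, -0.0, 0.185]
force: [-1.6, 0.4, 2.9]
width: 33.1
gripper_force: 60.9
```

Emit:
{"api": "send_rows", "payload": {
  "series": [
    [52, [0, 0, 0], [0, 0, 0]],
    [52, [0, 0, 0], [0, 0, 0]],
    [52, [0, 0, 0.2], [0, 0, 0]],
    [60, [0, 0, 0.8], [0, 0, 0]],
    [60, [0, 0, 0.95], [0, 0, 0]],
    [60, [0, 0.3, 0.8], [0, 0, 1]],
    [60, [0, 0.6, 0.2], [0, 0, 1]],
    [60, [0, 0.7, 0], [0, 0, 1]]
  ]
}}

```text
clock: 12.0
eef_pos: [463.1, -327.3, 203.5]
tool_rot: [3.137, -0.002, 0.448]
force: [0.9, 0.4, 0.0]
width: 59.9
gripper_force: 0.0
```

Emit:
{"api": "send_rows", "payload": {
  "series": [
    [60, [0, 0.8, 0], [0, 0, 1]],
    [60, [0, 0.8, 0], [0, 0, 1]],
    [60, [0, 0.8, 0], [0, 0, 1]],
    [60, [0, 0.8, 0], [0, 0, 1]],
    [60, [0, 0.8, 0], [0, 0, 1]],
    [60, [0, 0.8, 0], [0, 0, 1]],
    [60, [0, 0.8, 0], [0, 0, 1]],
    [60, [0, 0.8, 0], [0, 0, 1]]
  ]
}}

```text
clock: 13.0
eef_pos: [462.5, 58.4, 201.8]
tool_rot: [3.14, -0.001, 1.148]
force: [-0.8, -0.3, -0.5]
width: 60.0
gripper_force: 0.0
```

Emit:
{"api": "send_rows", "payload": {
  "series": [
    [60, [0, 0.8, 0], [0, 0, 1]],
    [60, [0, 0.8, 0], [0, 0, 1]],
    [60, [-0.1, 0.8, 0], [0, 0, 1]],
    [60, [-0.1, 0.7, 0], [0, 0, 1]],
    [60, [-0.1, 0.4, 0], [0, 0, 1]],
    [60, [0, 0, 0], [0, 0, 1]],
    [60, [0, 0, 0], [0, 0, 1]],
    [60, [0, 0, 0], [0, 0, 1]]
  ]
}}

```text
clock: 14.0
eef_pos: [444.6, 265.8, 201.2]
tool_rot: [3.142, 0.001, 1.846]
force: [0.1, -0.2, -0.5]
width: 60.2
gripper_force: 0.0
```

```bash
python3 - <<'E'
from h import *
s=sensors.read_state(); print(s['clock'],s['qpos'],s['eef_pos'],s['tool_rot'],s['force'],s['width'])
d=grab('wrist'); save('wrist3.png',d['img'],1.42); P=wpts(d); X,Y,Z=[P[...,i] for i in range(3)]; ok=d['depth']>60
r=ok&(X<650)&(Y>80)&(Y<420)&(d['img'].max(-1)>90)
print('c');rects(d,(abs(Z-56)<5)&r,56)
print('30');rects(d,(abs(Z-30)<3.5)&r,30)
E
```

```text
14.0 [-0.2479437   0.54656163 -0.50958582  1.92430916  0.37638581  0.76574171
 -0.69573366] [444.58864693 265.77474041 201.16642163] [3.14152117e+00 1.32938248e-03 1.84609330e+00] [ 0.06678781 -0.20047384 -0.54270913] 60.2037228246627
c
[ 254   99   51  151 5351] [441.9 288.3] [ 34.1 129.6] 20.9
30
[ 222   84  153   64 4072] [444.2 344.3] [138.8  34.9] 5.2
[ 41 156  22  20 227] [196.7 234.5] [33.7 21. ] 12.8
[ 301  170   76   42 2368] [501.4 285.1] [73.1 41.1] 19.2
[228 173  36  36 971] [415.1 262.7] [32.4 34.3] 17.3
[ 208  233  131   35 3496] [456.4 210.5] [129.6  34.4] 17.3
```

View pics/wrist3.png

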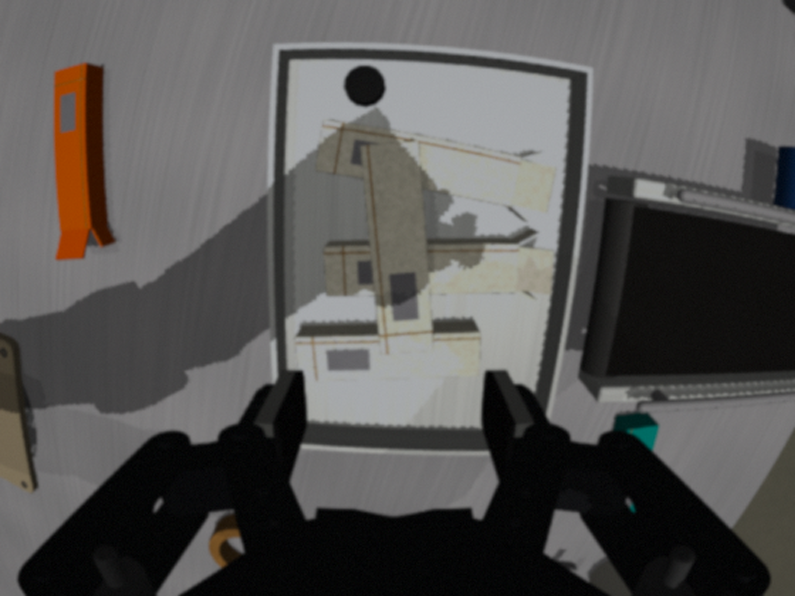

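The wrist view shows carton_c at (395,240) free on top of the two open cartons. Carton_a is at (390,355), the cap at (365,85), and the orange copy is outside at (80,160). Going down on carton_c.

Emit:
{"api": "send_rows", "payload": {
  "series": [
    [60, [-0.04, 0.37, -0.4], [0, 0, 0.8]],
    [60, [0, 0, -0.9], [0, 0, 0]],
    [60, [0, 0, -0.7], [0, 0, 0]],
    [60, [0, 0, -0.2], [0, 0, 0]],
    [60, [0, 0, 0], [0, 0, 0]]
  ]
}}

```text
clock: 14.68
eef_pos: [442.1, 288.8, 69.1]
tool_rot: [-3.141, 0.001, 1.912]
force: [0.2, 0.2, 0.6]
width: 60.1
gripper_force: 0.0
```

Emit:
{"api": "send_rows", "payload": {
  "series": [
    [60, [0, 0, -0.18], [0, 0, 0.25]],
    [60, [0, 0, -0.1], [0, 0, 0]],
    [60, [0, 0, 0], [0, 0, 0]],
    [30, [0, 0, 0], [0, 0, 0]],
    [30, [0, 0, 0], [0, 0, 0]],
    [30, [0, 0, 0], [0, 0, 0]],
    [30, [0, 0, 0], [0, 0, 0]]
  ]
}}

```text
clock: 15.55
eef_pos: [442.2, 289.3, 52.6]
tool_rot: [3.141, -0.0, 1.935]
force: [-1.8, 0.2, 5.0]
width: 32.7
gripper_force: 60.5
```

Emit:
{"api": "send_rows", "payload": {
  "series": [
    [30, [0, 0, 0.15], [0, 0, 0]],
    [30, [0, 0, 0.4], [0, 0, 0]],
    [30, [0, 0, 0.9], [0, 0, 0]],
    [30, [0, -0.3, 0.8], [0, 0, -0.7]],
    [30, [0, -0.7, 0.2], [0, 0, -1]],
    [30, [0, -0.8, 0], [0, 0, -1]],
    [30, [0, -0.8, 0], [0, 0, -1]],
    [30, [0, -0.8, 0], [0, 0, -1]]
  ]
}}

```text
clock: 16.55
eef_pos: [441.7, 83.5, 199.5]
tool_rot: [3.141, -0.0, 1.522]
force: [1.1, 0.1, -1.0]
width: 32.7
gripper_force: 59.9
```

Emit:
{"api": "send_rows", "payload": {
  "series": [
    [30, [0.05, -0.8, 0], [0, 0, -1]],
    [30, [0.05, -0.8, 0], [0, 0, -1]],
    [30, [0.1, -0.8, 0], [0, 0, -1]],
    [30, [0.1, -0.8, 0], [0, 0, -1]],
    [30, [0.1, -0.8, 0], [0, 0, -1]],
    [30, [0.1, -0.8, 0], [0, 0, -1]],
    [30, [0.1, -0.7, 0], [0, 0, -1]],
    [30, [0.1, -0.6, 0], [0, 0, -1]]
  ]
}}

```text
clock: 17.55
eef_pos: [483.6, -282.7, 199.3]
tool_rot: [-3.141, -0.0, 0.822]
force: [0.4, -0.4, -0.5]
width: 32.9
gripper_force: 59.9
```

Emit:
{"api": "send_rows", "payload": {
  "series": [
    [30, [0, -0.3, 0], [0, 0, -1]],
    [30, [0, 0, 0], [0, 0, -1]],
    [30, [0, 0, 0], [0, 0, -1]],
    [30, [0, 0, 0], [0, 0, -1]],
    [30, [0, 0, 0], [0, 0, -1]],
    [30, [0, 0, 0], [0, 0, -1]],
    [30, [0, 0, 0], [0, 0, -1]],
    [30, [0, 0, 0], [0, 0, 0]]
  ]
}}

```text
clock: 18.55
eef_pos: [483.8, -298.6, 199.2]
tool_rot: [-3.141, 0.0, 0.217]
force: [0.7, 0.9, -1.4]
width: 32.7
gripper_force: 59.9
```

Emit:
{"api": "send_rows", "payload": {
  "series": [
    [30, [-0.08, -0.67, -0.5], [0, 0, -0.45]],
    [30, [0, 0, -0.6], [0, 0, 0]],
    [30, [0, 0, 0], [0, 0, 0]]
  ]
}}

```text
clock: 18.92
eef_pos: [477.1, -337.9, 130.8]
tool_rot: [-3.137, 0.004, 0.177]
force: [-0.1, -0.0, -1.5]
width: 32.9
gripper_force: 59.9
```

```bash
python3 - <<'E'
from h import *
s=sensors.read_state(); print(s['clock'],s['eef_pos'],s['tool_rot'],s['force'],s['width'])
d=grab('wrist'); P=wpts(d); X,Y,Z=[P[...,i] for i in range(3)]; ok=d['depth']>60
x0,y0,z0=s['eef_pos']
w=ok&(d['img'].min(-1)>90)
m=w&(abs(Z-z0-4)<12)&(abs(X-x0)<90)&(abs(Y-y0)<60); q=P[m]
A=np.c_[q[:,:2]-[x0,y0],np.ones(len(q))]; print('top plane',np.linalg.lstsq(A,q[:,2],rcond=None)[0])
print('c');rects(d,m,z0+4)
print('s');rects(d,w&(abs(Z-30)<6)&(Y<-350),30)
E
```

```text
18.925 [ 477.08228459 -337.88772327  130.8087436 ] [-3.13679229  0.00430033  0.17715707] [-5.02166743e-02 -1.53860113e-04 -1.52428798e+00] 32.89803531228985
top plane [-6.25228035e-03  4.14991203e-03  1.33951208e+02]
c
[  232   139    90   222 15871] [ 491.8 -336.5] [104.5  33.7] 10.3
s
[ 356  127   55  165 6810] [ 495.9 -417.4] [130.3  34.8] 10.9
[500 153  24  54 416] [ 548.2 -525.5] [19.  47.9] 87.5
```

Emit:
{"api": "send_rows", "payload": {
  "series": [
    [30, [0.02, 0, -0.6], [0, 0, 0]],
    [30, [0, 0, -0.6], [0, 0, 0]],
    [30, [0, 0, -0.3], [0, 0, 0]],
    [30, [0, 0, -0.1], [0, 0, 0]],
    [30, [0, 0, 0], [0, 0, 0]]
  ]
}}

```text
clock: 19.6
eef_pos: [481.1, -339.4, 38.0]
tool_rot: [3.141, -0.001, 0.177]
force: [0.7, -0.4, -0.9]
width: 32.9
gripper_force: 59.9
```

Emit:
{"api": "send_rows", "payload": {
  "series": [
    [30, [0, 0, -0.12], [0, 0, 0]],
    [30, [0, 0, -0.05], [0, 0, 0]],
    [30, [0, 0, -0.02], [0, 0, 0]],
    [30, [0, 0, 0], [0, 0, 0]]
  ]
}}

```text
clock: 20.1
eef_pos: [480.5, -339.2, 26.7]
tool_rot: [3.141, -0.0, 0.176]
force: [-1.8, 1.4, 6.0]
width: 32.6
gripper_force: 60.8
```

Emit:
{"api": "send_rows", "payload": {
  "series": [
    [52, [0, 0, 0], [0, 0, 0]],
    [52, [0, 0, 0], [0, 0, 0]],
    [52, [0, 0, 0.2], [0, 0, 0]],
    [60, [0, 0, 0.8], [0, 0, 0]],
    [60, [0, 0, 0.95], [0, 0, 0]],
    [60, [0, 0.3, 0.8], [0, 0, 0.5]],
    [60, [0, 0.7, 0.2], [0, 0, 0.5]],
    [60, [0, 0.9, 0], [0, 0, 0.45]]
  ]
}}

```text
clock: 21.1
eef_pos: [481.3, -225.4, 205.1]
tool_rot: [3.138, -0.004, 0.302]
force: [0.6, -0.5, -1.2]
width: 59.7
gripper_force: 0.0
```

Emit:
{"api": "send_rows", "payload": {
  "series": [
    [60, [0, 1, 0], [0, 0, 0]],
    [60, [0, 1, 0], [0, 0, 0]],
    [60, [-0.1, 1, 0], [0, 0, 0]],
    [60, [-0.1, 1, 0], [0, 0, 0]],
    [60, [-0.1, 1, 0], [0, 0, 0]],
    [60, [-0.1, 1, 0], [0, 0, 0]],
    [60, [0, 0.8, 0], [0, 0, 0]],
    [60, [0, 0.3, 0], [0, 0, 0]]
  ]
}}

```text
clock: 22.1
eef_pos: [455.9, 204.5, 203.5]
tool_rot: [-3.14, -0.002, 0.308]
force: [0.4, 0.1, -0.2]
width: 59.8
gripper_force: 0.0
```

```bash
python3 - <<'E'
from h import *
s=sensors.read_state(); print(s['clock'],s['eef_pos'],s['tool_rot'],s['force'],s['width'])
d=grab('wrist'); save('wrist4.png',d['img'],1.42); P=wpts(d); X,Y,Z=[P[...,i] for i in range(3)]; ok=d['depth']>60
r=ok&(X<650)&(Y>80)&(Y<420)&(d['img'].max(-1)>90)
print('30');rects(d,(abs(Z-30)<3.5)&r,30)
E
```

```text
22.1 [455.9335806  204.54905778 203.51094279] [-3.14015321e+00 -1.74471477e-03  3.07795913e-01] [ 0.42983389  0.09604975 -0.17411297] 59.831766002737325
30
[ 186   89   42  132 3439] [474.4 277.9] [125.1  38.8] 17.1
[ 119   94   44  142 3734] [445.3 344.2] [141.   37.5] 7.3
[ 253  126   37  133 3439] [456.8 209.3] [130.3  33.4] 18.0
[198 224  26  11 243] [405.9 256.8] [10.5 26. ] 17.9
```

View pics/wrist4.png

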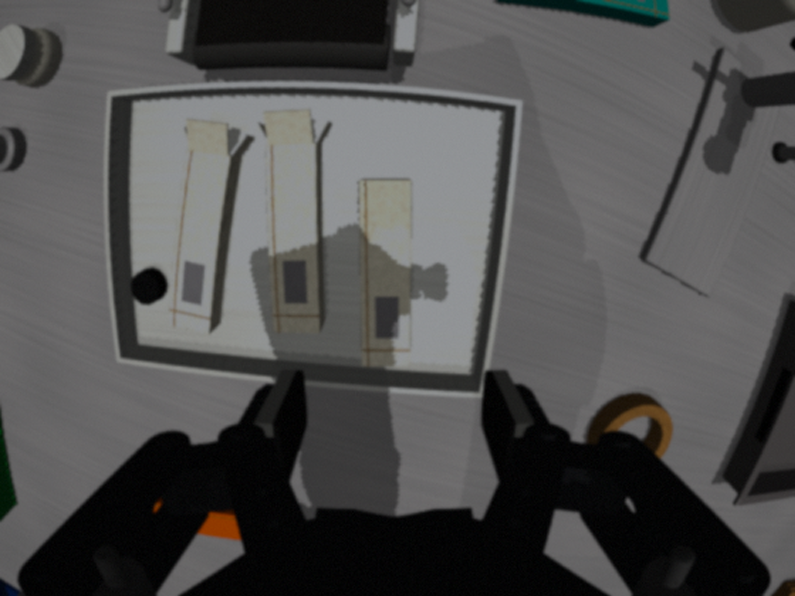

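Carton_a is at (387,270), closed, code panel up. Open cartons sit at left, about 25 mm away, so I narrow the opening to 46 mm.

Emit:
{"api": "send_rows", "payload": {
  "series": [
    [46, [0.01, 0.08, -0.4], [0, 0, 0]],
    [46, [0, 0, -0.9], [0, 0, 0]],
    [46, [0, 0, -0.9], [0, 0, 0]],
    [46, [0, 0, -0.4], [0, 0, 0]],
    [46, [0, 0, 0], [0, 0, 0]]
  ]
}}

```text
clock: 22.78
eef_pos: [456.5, 203.6, 45.8]
tool_rot: [3.14, 0.003, 0.301]
force: [0.1, -0.8, -0.2]
width: 46.0
gripper_force: 0.0
```

Emit:
{"api": "send_rows", "payload": {
  "series": [
    [46, [0, 0.1, 0], [0, 0, 0.1]],
    [46, [0, 0, 0], [0, 0, 0]]
  ]
}}

```text
clock: 23.02
eef_pos: [457.7, 211.8, 47.2]
tool_rot: [-3.141, -0.001, 0.311]
force: [-0.1, -0.5, -0.1]
width: 46.0
gripper_force: 0.0
```

Emit:
{"api": "send_rows", "payload": {
  "series": [
    [46, [0, -0.03, -0.15], [0, 0, 0]],
    [46, [0, 0, -0.15], [0, 0, 0]],
    [46, [0, 0, -0.05], [0, 0, 0]],
    [46, [0, 0, 0], [0, 0, 0]]
  ]
}}

```text
clock: 23.52
eef_pos: [456.7, 209.8, 25.2]
tool_rot: [3.141, 0.001, 0.312]
force: [0.2, -0.9, -0.1]
width: 45.9
gripper_force: 0.0
```

Emit:
{"api": "send_rows", "payload": {
  "series": [
    [30, [0, 0, 0], [0, 0, 0]],
    [30, [0, 0, 0], [0, 0, 0]],
    [30, [0, 0, 0], [0, 0, 0]],
    [30, [0, 0, 0.15], [0, 0, 0]],
    [30, [0, 0, 0.7], [0, 0, 0]],
    [30, [0, 0, 0.95], [0, 0, 0]],
    [30, [0, -0.3, 0.6], [0, 0, -0.5]],
    [30, [0, -0.7, 0], [0, 0, -0.5]]
  ]
}}

```text
clock: 24.52
eef_pos: [459.0, 152.0, 173.1]
tool_rot: [-3.139, -0.008, 0.227]
force: [-0.1, -0.8, -1.4]
width: 32.7
gripper_force: 60.0
```

Emit:
{"api": "send_rows", "payload": {
  "series": [
    [30, [0, -0.9, 0], [0, 0, -0.5]],
    [30, [0.04, -0.95, 0], [0, 0, 0]],
    [30, [0.05, -0.95, 0], [0, 0, 0]],
    [30, [0.05, -0.95, 0], [0, 0, 0]],
    [30, [0, -0.95, 0], [0, 0, 0]],
    [30, [0, -0.95, 0], [0, 0, 0]],
    [30, [0, -0.8, 0], [0, 0, 0]],
    [30, [0, -0.3, 0], [0, 0, 0]]
  ]
}}

```text
clock: 25.52
eef_pos: [464.4, -258.9, 170.1]
tool_rot: [3.14, 0.0, 0.176]
force: [-0.3, 0.5, -1.5]
width: 33.2
gripper_force: 60.0
```

```bash
python3 - <<'E'
from h import *
s=sensors.read_state(); print(s['clock'],s['eef_pos'],s['tool_rot'],s['force'],s['width'])
d=grab('wrist'); P=wpts(d); X,Y,Z=[P[...,i] for i in range(3)]; ok=d['depth']>60
x0,y0,z0=s['eef_pos']
w=ok&(d['img'].min(-1)>90)
m=w&(abs(Z-z0-4)<12)&(abs(X-x0)<90)&(abs(Y-y0)<60); q=P[m]
A=np.c_[q[:,:2]-[x0,y0],np.ones(len(q))]; print('top plane',np.linalg.lstsq(A,q[:,2],rcond=None)[0])
print('a');rects(d,m,z0+4)
print('s,c');rects(d,w&(abs(Z-30)<6)&(Y<-150),30)
E
```

```text
25.525 [ 464.36458473 -258.86542648  170.09942477] [3.13988038e+00 1.73900712e-04 1.75650155e-01] [-0.26921756  0.54623046 -1.49079642] 33.17449968279592
top plane [ 2.74278130e-04 -1.34959375e-03  1.73927294e+02]
a
[233 144  12 101 938] [ 506.3 -237.8] [40.   4.1] 10.1
[  245   144    78   216 12183] [ 478.8 -259.9] [101.8  29.1] 10.0
[238 248   7  26 112] [ 479.1 -242.3] [11.4  2.5] 7.8
[240 315  10  43 206] [ 439.6 -248.9] [25.8  3.3] 10.1
s,c
[ 347  128   47  143 5231] [ 482.  -339.7] [129.8  34.5] 10.2
[ 425  133   45  136 3981] [ 495.6 -417.4] [130.4  34.7] 10.8
[530 156  17  43 280] [ 546.6 -524.4] [46.7 18.8] 1.6
```

Emit:
{"api": "send_rows", "payload": {
  "series": [
    [30, [0, 0, -0.6], [0, 0, 0]],
    [30, [0, 0, -0.9], [0, 0, 0]],
    [30, [0, 0, -0.5], [0, 0, 0]],
    [30, [0, 0, -0.2], [0, 0, 0]],
    [30, [0, 0, 0], [0, 0, 0]]
  ]
}}

```text
clock: 26.2
eef_pos: [465.6, -254.0, 37.7]
tool_rot: [-3.141, 0.0, 0.182]
force: [-0.4, 0.5, -0.8]
width: 33.2
gripper_force: 59.9
```

Emit:
{"api": "send_rows", "payload": {
  "series": [
    [30, [0, -0.06, -0.12], [0, 0, 0]],
    [30, [0, 0, -0.05], [0, 0, 0]],
    [30, [0, 0, -0.02], [0, 0, 0]],
    [30, [0, 0, 0], [0, 0, 0]]
  ]
}}

```text
clock: 26.7
eef_pos: [465.4, -258.7, 26.5]
tool_rot: [3.141, -0.0, 0.181]
force: [0.1, 0.6, -1.6]
width: 32.7
gripper_force: 59.9
```

Not quite in contact; a touch lower, then release and retreat.

Emit:
{"api": "send_rows", "payload": {
  "series": [
    [30, [0, 0, -0.02], [0, 0, 0]],
    [30, [0, 0, 0], [0, 0, 0]]
  ]
}}

```text
clock: 26.95
eef_pos: [465.6, -258.8, 25.9]
tool_rot: [3.141, -0.001, 0.181]
force: [-0.9, 0.4, 5.1]
width: 32.7
gripper_force: 60.9
```

Emit:
{"api": "send_rows", "payload": {
  "series": [
    [52, [0, 0, 0], [0, 0, 0]],
    [52, [0, 0, 0], [0, 0, 0]],
    [52, [0, 0, 0.2], [0, 0, 0]],
    [52, [0, 0, 0.8], [0, 0, 0]],
    [52, [0, 0, 0.95], [0, 0, 0]],
    [52, [-0.3, -0.3, 0.9], [0, 0, 0]],
    [52, [-0.3, -0.4, 0.3], [0, 0, 0]],
    [52, [0, 0, 0], [0, 0, 0]]
  ]
}}

```text
clock: 27.95
eef_pos: [428.4, -303.6, 216.6]
tool_rot: [3.137, -0.002, 0.176]
force: [0.2, 0.8, 0.1]
width: 52.3
gripper_force: 0.0
```

```bash
python3 - <<'E'
from h import *
s=sensors.read_state(); print(s['clock'],s['eef_pos'],s['width'])
d=grab('wrist'); P=wpts(d); X,Y,Z=[P[...,i] for i in range(3)]; ok=d['depth']>60
w=ok&(d['img'].min(-1)>90)
rects(d,w&(abs(Z-30)<4)&(Y<-150)&(Y>-480),30)
e=grab('scene'); a=d['img'];b=e['img']; im=np.vstack([np.hstack([a,b])]); save('final.png',im,0.71)
E
```

```text
27.95 [ 428.35908777 -303.60048512  216.6403642 ] 52.251884660347216
[ 304   81   37  132 4472] [ 482.  -339.9] [129.3  34.5] 10.3
[ 219   83   37  119 3513] [ 472.6 -258.8] [115.9  34.5] 9.6
[ 379   86   37  127 3893] [ 495.7 -417.5] [129.6  34.8] 10.9
[228 203  28  12 288] [ 408.5 -272.8] [10.9 27.9] 12.3
```

View pics/final.png

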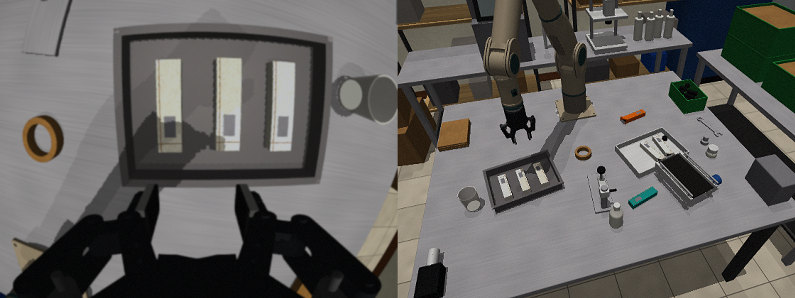

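The picture shows all three cartons flat in the tote with panels up at left-panel pixels (168,105), (228,105) and (282,105). The open cartons and the cap are still in the tray, and the other things on the table are untouched.

```bash
python3 -c "
from h import *
print(ctrl.finish_job())"
```

```text
the job is handed in; nothing more can be done
None
```

The job is handed in at about 28 s: the gauge foot was pressed onto the sample, held for over a second and sprang back up, and the sample and both closed cartons lie flat, code panel up, in the tote.

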